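Wedge a detector head up to the beam-height finger

ROBOT

A 6-joint arm with a two-finger parallel gripper is mounted at the origin on the work surface. World frame = base frame: x ahead of the robot, y to its left, z up, the work surface at z = 0. Lengths are in m, angles in rad, forces in N, time in s.
With the tool pointing down it reaches from about 0.25 to 0.8 m from the base axis. Payload 3.9 kg.
Tool frame: the origin (TCP) lies between the finger pads; the fingertips stand 17 mm ahead of it and the grasp point (between the pads) lies 2 mm behind it; z points along the fingers, y is the direction in which the jaws open and shut (so a half turn about z gives the same grasp; the last joint's range is limited). The gripper opens to 85 mm and grips with 20 to 120 N. Pads are 22 mm wide; open, the fingers measure 114 mm over their backs; the gripper's body (76 mm by 85 mm) begins 54 mm behind the grasp point. The pads swing forward as they close: fully open they stand 13 mm farther back than shut.
Start: joints at [1.174, 0.26, -0.138, 1.173, 0, 1.571], TCP at [0.203, 0.484, 0.21] pointing down, gripper open.
Joint ranges: [-2.78, 2.78], [-0.83, 1.72], [-1.28, 1.37], [-1.9, 2.12], [-1.57, 1.48], [-3.14, 3.14]. Speed limits (rad/s): [2.57, 2.57, 3.14, 3.14, 3.14, 3.14].

INTERFACE

Orientations are given as a unit quaternion [x, y, z, w].
In Python, from bench import status, snapshot, camera_model, arm gives the robot as it stands.
- The arm moves only by the tool play_rows, never from a script. Its argument "targets" is a list of rows, each an object of numbers: "x", "y", "z": the shift along the tool's x, y, z in mm; "ax", "ay", "az": the turn, a rotation vector about the tool's x, y, z in degrees; "gripper": the finger opening in mm, from 0 to 85.4. A call has 1 to 10 rows; each row shifts and turns the commanded pose from where the row before left it, along the tool's axes as they then stand; what a row does not reach is not made up. A row lasts 1/10 s, in which the tool goes at most 50 mm and 8.59 degrees, less where a joint would pass 70% of its speed; a pose out of reach is approached as far as the arm can. A call with a gripper value outside its range is refused whole. The fingers move at their own pace and stop on an object; "squeeze" is the grip in N (left out, the last holds). Time passes only in rows, so rows that do not move let the fingers close. It gives the time, the measured TCP pose, the force and the opening at its end, in the units of the state.
- status.state(): the state, without advancing time (a new reading comes with each control period).
- snapshot(name): name is "scene" or "top" or "wrist"; returns the picture (400x640x3 uint8, blue, green, red); there is no depth.
- camera_model(name): a dict with "fovy" (degrees; the focal length in pixels is half the picture's height over the tangent of half this angle, whatever the lens; pixels are square), "cx", "cy" (the principal point, pixels), "k1" (the pictures are not rectified: a ray, as slopes to the right and down, at radius r is drawn at 1 + k1 r^2 times it, then the intrinsics apply), "rvec" (rotation vector, rad) and "tvec" (3), from world to camera coordinates, as OpenCV has them. Camera axes: x right, y down, z forward; pixel columns grow to the right and rows downward; lengths in m; the calibration is good to about 2 mm. A picture is of the moment at which its call begins: read the wrist's pose just before it. camera_model takes no time and is no camera call; for the wrist camera it gives the pose at the moment of the call.
- arm.sign_off(): hands the job in, once; it reports no verdict.
The state is a dict: "t": time; "joint_pos": joint angles; "qvel": joint speeds; "effort": joint torques, N m; "tool_pos": TCP position; "tool_rot": TCP orientation; "ft_force": force on the tool from outside, world axes, zero at the start; "moment": the same for the moment, N m; "finger_gap": opening from 0.0 (shut) to 1.0 (fully open).
Only numpy, scipy, OpenCV 4.12 (cv2) and the standard library are available. Lean on these libraries where they do the work, as an engineer would, in place of code of your own. Each camera call takes 0.05 s, during which the arm holds its last target. There are 200 camera calls.

TASK

Take the tapered aluminium wedge by its fin, lay it in the guide channel of the detector mount with its thin end towards the head, and slide it in under the roller until the detector head has risen to the height set by the gauge and just bears on the underside of the height finger. Stop at that light touch: do not strain the head against the finger or press the wedge hard on the mount, raise the head only with the wedge, and leave the wedge lying in the channel holding the head there. Leave the flat spacer bar and everything else on the table alone.

Things in the scene. Friction and masses are not known exactly. Their poses are not given: they have to be found in the camera images.
- mount: Fixed detector mount: black bed plate, aluminium rails. x is the level way the wedge goes in, z up; origin on the table straight below the roller. Bed plate 6 mm thick, x -190 to +110, y -62 to +62 mm. Two upright rods (12 mm thick, tops 100 mm above the table) at x 0, y -42 and +42 mm. Only the head and the height finger are over the channel
- channel_start (a point): Start of the straight guide channel, on the bed 6 mm above the table, mid-width, at x -105 mm of the mount; axes as the mount's. From here the channel runs 210 mm along x, 38 mm wide between two rails whose tops are 10 mm above the bed. Backwards from here the rails flare for 38 mm to a mouth 54 mm wide, and the bed ends 85 mm back
- head_top (a point): Middle of the flat top of the detector head, a black block 44 mm long (mount's x), 56 wide, 40 high, with the roller below. It slides straight up and down the two rods and sinks by its weight (about 0.3 kg, differs by a fifth) onto a rest where its top is 63 mm and its underside 23 mm above the table. Axes as the mount's
- roller (a point): Lowest line, mid-length, of the steel roller under the head: 12 mm diameter, 24 mm wide, axle across the channel, 50 mm below the head's top. It moves up and down with the head and does not turn. At rest it is 13 mm above the table, 7 mm over the bed
- wedge_fin (a point): Wedge's fin, at the point 38 mm above the underside. Loose aluminium wedge, 0.16 kg, 170 mm long, 30 wide; x points to its thin end, z up. The fin is an upright plate 26 mm long (x), 14 wide (y), top 55 mm above the underside, for grasping; thin end 150 mm ahead, upright blunt back face 20 mm behind. The level top around the fin is 21.3 mm high. It balances about 45 mm ahead of the fin
- wedge_nose (a point): Thin end of the wedge, on its underside, mid-width. The nose is 3 mm high; from it the top climbs 1 in 6 over 110 mm to 21.3 mm, then runs level for 60 mm to the blunt back. x ahead, out of the thin end, z up. Friction on bed and roller is dry metal's (about 0.6, hidden), so the wedge stays where it is left, under load too
- spacer_fin (a point): Fin of the flat spacer bar, a bystander, at the point 29 mm above its underside. The bar is as long and wide as the wedge, with a like fin in the same place, but is 12 mm thick all along, without taper. x points along the bar away from the fin, z up
- gauge_post (a point): Foot, at table height, of the gauge post (13 mm thick, 130 mm tall), at x 62, y 42 mm of the mount. The height finger, an L-shaped arm clamped on it, reaches over the head; the flat button under its end is the height mark, 4 to 10 mm above the resting head: set differently each time, firm. Once they touch, each 1 mm of wedge travel presses 1 to 3 N more and needs about 1.5 times that more push

How it is judged:
On the way, in this order (a step that is already met when the one before it is completed fails the run):
1. the wedge lies in the mount's channel, thin end towards the head but not yet lifting it (x of wedge_nose in the frame of mount between -0.12 and 0.02 m and y of wedge_nose in the frame of mount between -0.012 and 0.012 m and z of wedge_nose in the frame of mount below 0.01 m and distance of head_top from where it was at the start of the episode below 0.002 m), for 0.1 s.
2. the head rides up on the wedge (distance of head_top from where it was at the start of the episode above 0.0025 m and contact force between wedge and head above 0.5 N), for 0.1 s.
At the end, for the whole second after the job is handed in: The wedge lies flat and at rest in the channel under the roller (tilted less than 0.04 rad, within 0.08 rad of the channel's direction), the head rests on it and touches the height finger with 0.3 to 9 N, the spacer bar is within 20 mm of where it lay (contact force between head and finger between 0.3 and 9 N and contact force between wedge and head above 0.5 N and angle between wedge_fin's own z axis and vertical below 0.04 rad and angle between the x axis of wedge_fin and the x axis of mount, either way round below 0.08 rad and linear speed of wedge below 0.005 m/s and distance of spacer_fin from where it was at the start of the episode below 0.02 m).
It fails at once if the head is strained against the height finger (over 9 N) (contact force between head and finger above 9 N).
It fails at once if the wedge is pressed on the mount with over 70 N (contact force between wedge and mount above 70 N).
It fails at once if the head is touched by the gripper or arm instead of the wedge (over 1 N) (contact force between any of the fingers, the arm and head above 1 N).
It fails at once if the height finger is touched by the gripper or arm (over 1 N) (contact force between any of the fingers, the arm and finger above 1 N).
It fails at once if a bystander is shoved or knocked (moved over 20 mm) (distance of any of driver, lens_tube, post, mirror_mount, amp_box, post_base, jar, spacer_fin from where it was at the start of the episode above 0.02 m).
It also fails if it takes over 59 s, if anything falls off the work surface, if the arm or the gripper's body presses on something with over 40 N, if the wrist force passes 120 N, or if a joint passes its speed limit or range.

## Working session

There is one attempt and no reset: what is moved stays moved. The work goes in short steps, Python scripts to look and compute and a tool call to move; the robot and the scene stay as the last step left them, time stands still between calls to the robot, and variables do not carry over. Pictures are saved under pics/ and viewed, about 8 in all and at most 12, crops included, and the job is handed in when it is done.

Besides the shell and the picture viewer there is one more tool, called after "Call:" as a command line: name --argument value ..., lists and objects as JSON in quotes. play_rows: Moves the arm, as the interface text tells. Its arguments: {"type":"object","properties":{"targets":{"type":"array"},"squeeze":{"type":"number"}},"required":["targets"]}

```bash
ls; mkdir -p pics; cat > h.py <<'E'
import numpy as np, cv2
from bench import status, snapshot, camera_model, arm
def K(m):
    f=200/np.tan(np.radians(m["fovy"])/2)
    return np.array([[f,0,m["cx"]],[0,f,m["cy"]],[0,0,1.]]),np.array([m["k1"],0,0,0,0.])
def proj(m,P):
    k,d=K(m);return cv2.projectPoints(np.array(P,float).reshape(-1,3),np.array(m["rvec"],float),np.array(m["tvec"],float),k,d)[0].reshape(-1,2)
def rays(m,px):
    k,d=K(m);n=cv2.undistortPoints(np.array(px,float).reshape(-1,1,2),k,d).reshape(-1,2)
    R=cv2.Rodrigues(np.array(m["rvec"],float))[0];o=-R.T@np.array(m["tvec"],float).ravel()
    return o,np.c_[n,np.ones(len(n))]@R
def onz(m,px,z):
    o,d=rays(m,px);return o+d*((z-o[2])/d[:,2])[:,None]
E
python3 - <<'E'
from h import *
s=status.state();print({k:np.round(v,3) for k,v in s.items()})
for n in("scene","top","wrist"):
    m=camera_model(n);print(n,m);cv2.imwrite(f"pics/{n}0.png",snapshot(n))
E
```

```text
pics
{'t': np.float64(0.0), 'joint_pos': array([ 1.174,  0.261, -0.139,  1.173, -0.   ,  1.571]), 'qvel': array([ 0.001, -0.001,  0.   ,  0.002,  0.001,  0.001]), 'effort': array([ 2.0000e-03, -4.0568e+01,  2.5392e+01,  1.9000e-02, -0.0000e+00,
       -0.0000e+00]), 'tool_pos': array([0.203, 0.484, 0.209]), 'tool_rot': array([ 0.197,  0.98 , -0.001, -0.   ]), 'ft_force': array([ 0.317,  0.588, -0.204]), 'moment': array([-0.005,  0.014, -0.008]), 'finger_gap': np.float64(0.999)}
scene {'fovy': 44.66846058654825, 'cx': 322.47756553869976, 'cy': 195.48492184753812, 'k1': -0.11701682463938261, 'rvec': array([ 1.51917336,  2.3048855 , -0.67304221]), 'tvec': array([ 0.23859389, -0.34699681,  1.20231936])}
top {'fovy': 45.25472771727779, 'cx': 323.7289257396524, 'cy': 195.07080797212404, 'k1': 0.015808907296397477, 'rvec': array([ 2.14896663, -2.12612419,  0.11820912]), 'tvec': array([-0.04192054,  0.50847436,  0.91225209])}
wrist {'fovy': 71.88596916357412, 'cx': 316.8408536582462, 'cy': 200.12648032100878, 'k1': -0.010167579833987826, 'rvec': array([-2.37345354, -1.58023088, -0.26252915]), 'tvec': array([-0.52502544, -0.04267612,  0.38087002])}
```

View pics/top0.png

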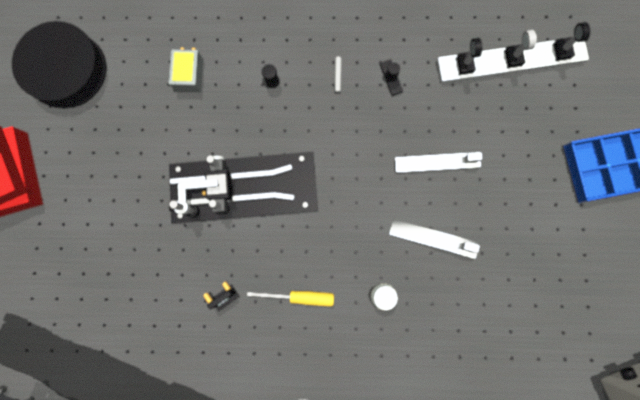

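View pics/scene0.png

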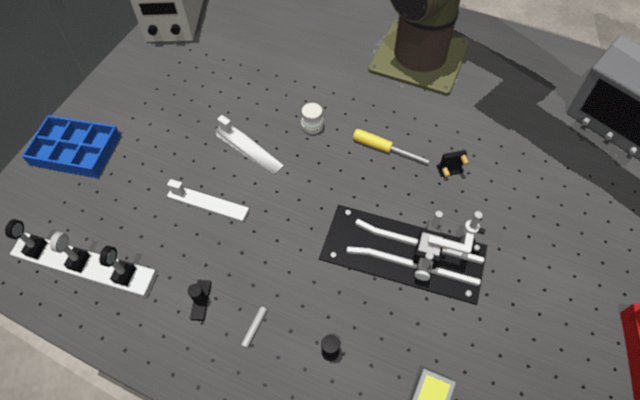

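The top view shows the mount at (240,188), its mouth facing right. There are two bars, at (435,240) and (437,163). The lower one has the taller fin and shaded taper, so it's the wedge. Next I'll measure both from contours.

```bash
python3 - <<'E'
from h import *
im=cv2.imread("pics/top0.png");m=camera_model("top")
print(onz(m,[[0,0],[639,0],[0,399],[320,200]],0).round(3), rays(m,[[0,0]])[0])
a=cv2.resize(im[140:270,155:330],None,fx=4,fy=4,interpolation=cv2.INTER_CUBIC)
b=cv2.resize(im[140:270,380:500],None,fx=4,fy=4,interpolation=cv2.INTER_CUBIC)
cv2.imwrite("pics/c1.png",cv2.hconcat([a,b])[:, :1180] if 0 else cv2.resize(cv2.hconcat([a,b]),(800,352)))
g=im.min(2)
M=((g>150)*255).astype(np.uint8)
for c in cv2.findContours(M,0,1)[0]:
    if cv2.contourArea(c)>300:
        r=cv2.minAreaRect(c);bx=cv2.boxPoints(r)
        print(np.round(r[0]),np.round(r[1],1),round(r[2],1));
        if 380<r[0][0]<500:print(bx.round(1).tolist(),onz(m,bx,0.012).round(4).tolist())
# bed plate
D=((im.max(2)<52)*255).astype(np.uint8)
D=cv2.morphologyEx(D,cv2.MORPH_CLOSE,np.ones((15,15)))
for c in cv2.findContours(D,0,1)[0]:
    r=cv2.minAreaRect(c)
    if cv2.contourArea(c)>2000: print("dark",np.round(r[0]),np.round(r[1],1),r[2],onz(m,cv2.boxPoints(r),.006).round(4).tolist())
E
```

```text
[[ 0.938  0.678  0.   ]
 [ 0.935 -0.695  0.   ]
 [ 0.107  0.59   0.   ]
 [ 0.503 -0.028  0.   ]] [ 0.37931496 -0.06269616  0.97195511]
[385. 297.] [26. 24.] 90.0
[[373.0, 284.0], [397.0, 284.0], [397.0, 310.0], [373.0, 310.0]] [[0.3366, -0.1348, 0.012], [0.3373, -0.1817, 0.012], [0.2875, -0.1813, 0.012], [0.2868, -0.1347, 0.012]]
[435. 238.] [92.  18.2] 15.8
[[387.70001220703125, 234.39999389648438], [392.70001220703125, 216.89999389648438], [481.29998779296875, 242.0], [476.29998779296875, 259.5]] [[0.4341, -0.1643, 0.012], [0.4691, -0.1744, 0.012], [0.4213, -0.3479, 0.012], [0.3869, -0.3372, 0.012]]
[263. 196.] [ 7.5 62. ] 88.9
[198. 196.] [39.8 58.3] 85.0
[438. 162.] [17.  88.2] 86.4
[[393.79998779296875, 155.89999389648438], [481.79998779296875, 150.39999389648438], [482.8999938964844, 167.3000030517578], [394.8999938964844, 172.8000030517578]] [[0.5937, -0.1775, 0.012], [0.6062, -0.355, 0.012], [0.5713, -0.356, 0.012], [0.5588, -0.1794, 0.012]]
[183.  66.] [26.9 34.8] 3.9
[512.  51.] [ 38.9 149.6] 81.6
dark [59. 66.] [91.4 81.2] 41.633541107177734 [[0.7856, 0.664, 0.006], [0.924, 0.5601, 0.006], [0.7872, 0.402, 0.006], [0.6535, 0.5065, 0.006]]
```

View pics/c1.png

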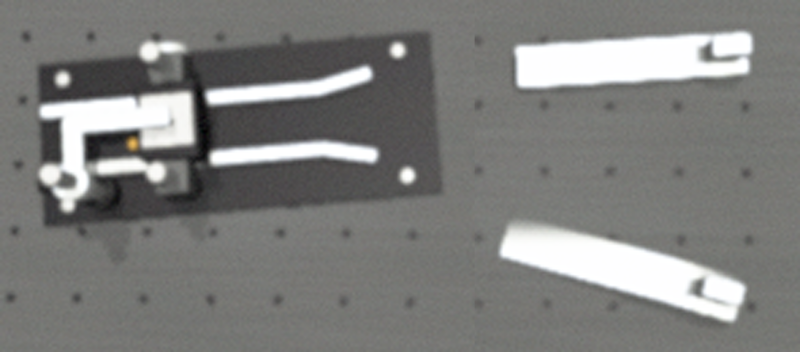

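```bash
cat >> h.py <<'E'
from scipy.spatial.transform import Rotation as Ro
def togoal(g,s=None):
    "shift (mm) in tool axes to world goal"
    s=s or status.state();return 1000*Ro.from_quat(s["tool_rot"]).inv().apply(np.array(g)-s["tool_pos"])
E
python3 - <<'E'
from h import *
m=camera_model("wrist");s=status.state();T=Ro.from_quat(s["tool_rot"])
o,d=rays(m,[[320,200]]);print("cam in tool",T.inv().apply(o-s["tool_pos"]).round(4),"view",T.inv().apply(d[0]).round(3))
print("cam axes in tool",(T.inv().as_matrix()@cv2.Rodrigues(m["rvec"])[0].T).round(2))
t=camera_model("top");c=camera_model("scene")
print("fin",onz(t,[[472,247]],.055).round(4), "spacer fin",onz(t,[[474.5,156.5]],.046))
f=lambda x,y:[155+x/2.712,140+y/2.712]
# bed plate corners & screws-of-plate from crop
b=onz(t,[f(38,66),f(432,33),f(441,193),f(45,226)],.006);print("bed",b.round(4).tolist())
c=b.mean(0);ax=(b[0]+b[3]-b[1]-b[2]);ax/=np.linalg.norm(ax);print("mount origin",(c+.04*ax).round(4),"ang",np.degrees(np.arctan2(ax[1],ax[0])), np.linalg.norm(b[0]-b[1]),np.linalg.norm(b[1]-b[2]))
# post foot check
n=np.array([-ax[1],ax[0],0]);print("gauge",onz(t,[f(68,185)],.13),c+.04*ax+.062*ax+.042*n)
a=np.radians(74.6);R=Ro.from_matrix(np.array([[np.cos(a),np.sin(a),0],[np.sin(a),-np.cos(a),0],[0,0,-1]]).T)
print("fin hover shift",1000*R.inv().apply(np.array([.402,-.32,.2])-s["tool_pos"]))
E
```

```text
cam in tool [ 0.0843  0.0013 -0.1638] view [-0.326  0.011  0.945]
cam axes in tool [[ 0.   -0.95 -0.33]
 [ 1.    0.   -0.  ]
 [ 0.   -0.33  0.95]]
fin [[ 0.4098 -0.3176  0.055 ]] spacer fin [[ 0.58587947 -0.33012336  0.046     ]]
bed [[0.5741, 0.2848, 0.006], [0.6018, -0.0151, 0.006], [0.4798, -0.0237, 0.006], [0.4522, 0.2726, 0.006]]
mount origin [0.5233 0.1695 0.006 ] ang 95.31167895508297 0.30119853738402 0.12231611821123874
gauge [[0.46985118 0.21589005 0.13      ]] [0.4757212  0.22729731 0.006     ]
fin hover shift [-721.90014142  405.59642996    8.95796353]
```

Call:
play_rows --targets '[{"az":8.3},{"az":8.3},{"az":8.3},{"az":8.3},{"az":8.3},{"az":8.3},{"az":8.3},{"az":8.3},{"az":8.3},{"az":8}]'

```text
invalid input
```

```bash
python3 - <<'E'
from h import *
s=status.state();print(s["t"],s["joint_pos"].round(2),s["tool_pos"],Ro.from_quat(s["tool_rot"]).as_matrix().round(3).tolist())
print(togoal([.410,-.318,.2],s))
E
```

```text
0.15 [ 1.17  0.26 -0.14  1.17 -0.    1.57] [0.20267134 0.48368922 0.20895796] [[-0.922, 0.386, -0.001], [0.386, 0.922, -0.001], [-0.0, -0.002, -1.0]]
[-501.03315735 -659.27036056    9.96954451]
```

Call:
play_rows --targets '[{"x":0,"y":0,"z":0,"ax":0,"ay":0,"az":8.3,"gripper":85},{"x":0,"y":0,"z":0,"ax":0,"ay":0,"az":8.3,"gripper":85},{"x":0,"y":0,"z":0,"ax":0,"ay":0,"az":8.3,"gripper":85},{"x":0,"y":0,"z":0,"ax":0,"ay":0,"az":8.3,"gripper":85},{"x":0,"y":0,"z":0,"ax":0,"ay":0,"az":8.3,"gripper":85},{"x":0,"y":0,"z":0,"ax":0,"ay":0,"az":8.3,"gripper":85},{"x":0,"y":0,"z":0,"ax":0,"ay":0,"az":8.3,"gripper":85},{"x":0,"y":0,"z":0,"ax":0,"ay":0,"az":8.3,"gripper":85},{"x":0,"y":0,"z":0,"ax":0,"ay":0,"az":8.3,"gripper":85},{"x":0,"y":0,"z":0,"ax":0,"ay":0,"az":8,"gripper":85}]' --squeeze 60

```text
t: 1.15
tool_pos: [0.2028, 0.4839, 0.2092]
tool_rot: [0.797, 0.603, -0.0, 0.0]
ft_force: [0.4, -0.5, -0.6]
finger_gap: 0.996
```

```bash
python3 - <<'E'
from h import *
s=status.state();print(s["t"],s["joint_pos"].round(2),s["tool_pos"],Ro.from_quat(s["tool_rot"]).as_matrix().round(3).tolist())
print(togoal([.410,-.318,.2],s))
E
```

```text
1.15 [ 1.17  0.26 -0.14  1.17 -0.    3.02] [0.20277739 0.48390775 0.2092206 ] [[0.272, 0.962, -0.0], [0.962, -0.272, -0.001], [-0.001, -0.0, -1.0]]
[-715.39021521  417.3765288     9.79465303]
```

Call:
play_rows --targets '[{"x":-20,"y":12,"z":0,"ax":0,"ay":0,"az":0,"gripper":85},{"x":-40,"y":24,"z":0,"ax":0,"ay":0,"az":0,"gripper":85},{"x":-42,"y":24,"z":0,"ax":0,"ay":0,"az":0,"gripper":85},{"x":-42,"y":24,"z":0,"ax":0,"ay":0,"az":0,"gripper":85},{"x":-42,"y":24,"z":0,"ax":0,"ay":0,"az":0,"gripper":85},{"x":-42,"y":24,"z":0,"ax":0,"ay":0,"az":0,"gripper":85},{"x":-42,"y":24,"z":0,"ax":0,"ay":0,"az":0,"gripper":85},{"x":-42,"y":24,"z":0,"ax":0,"ay":0,"az":0,"gripper":85},{"x":-42,"y":24,"z":0,"ax":0,"ay":0,"az":0,"gripper":85},{"x":-42,"y":24,"z":0,"ax":0,"ay":0,"az":0,"gripper":85}]'

```text
t: 2.15
tool_pos: [0.3171, 0.04, 0.2097]
tool_rot: [0.795, 0.606, 0.0, 0.0]
ft_force: [0.7, 0.1, -0.2]
finger_gap: 0.996
```

Call:
play_rows --targets '[{"x":-42,"y":24,"z":0,"ax":0,"ay":0,"az":0,"gripper":85},{"x":-42,"y":24,"z":0,"ax":0,"ay":0,"az":0,"gripper":85},{"x":-42,"y":24,"z":0,"ax":0,"ay":0,"az":0,"gripper":85},{"x":-42,"y":25,"z":0,"ax":0,"ay":0,"az":0,"gripper":85},{"x":-42,"y":25,"z":0,"ax":0,"ay":0,"az":0,"gripper":85},{"x":-42,"y":25,"z":0,"ax":0,"ay":0,"az":0,"gripper":85},{"x":-42,"y":25,"z":0,"ax":0,"ay":0,"az":0,"gripper":85},{"x":-20,"y":12,"z":0,"ax":0,"ay":0,"az":0,"gripper":85},{"x":0,"y":0,"z":0,"ax":0,"ay":0,"az":0,"gripper":85},{"x":0,"y":0,"z":0,"ax":0,"ay":0,"az":0,"gripper":85}]'

```text
t: 3.15
tool_pos: [0.4105, -0.3096, 0.2089]
tool_rot: [0.796, 0.605, -0.0, -0.001]
ft_force: [-0.1, 0.5, -0.3]
finger_gap: 0.996
```

```bash
python3 - <<'E'
from h import *
s=status.state();print(s["t"],s["joint_pos"].round(2),s["tool_pos"],togoal([.410,-.318,.2],s))
m=camera_model("wrist");im=snapshot("wrist");cv2.imwrite("pics/w1.png",im);np.save("w1.npy",m,allow_pickle=True)
E
```

```text
3.15 [-0.65  0.24 -0.16  1.17  0.    1.19] [ 0.41046113 -0.30960605  0.2089289 ] [-8.2220914   1.81312045  8.91661139]
```

View pics/w1.png

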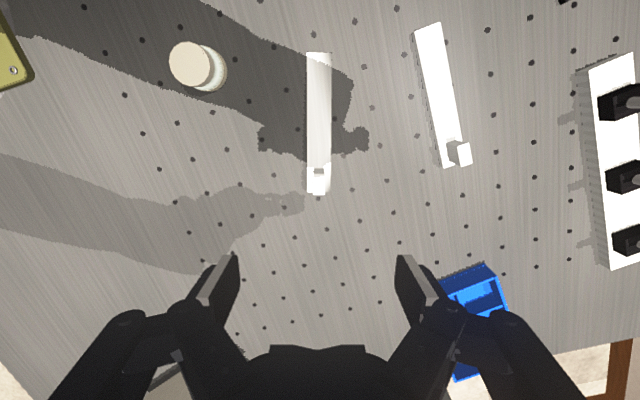

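The wedge is upright in view, x 306–332 and y 52–195, with the fin near (319,175). It's nearly aligned with the tool's x axis. I'll crop in for the edges.

```bash
python3 - <<'E'
from h import *
im=cv2.imread("pics/w1.png");m=np.load("w1.npy",allow_pickle=True).item()
cv2.imwrite("pics/c2.png",cv2.resize(im[40:205,280:360],None,fx=3.6,fy=3.6,interpolation=cv2.INTER_CUBIC))
# wedge side edges per row
hsv=cv2.cvtColor(im,cv2.COLOR_BGR2GRAY).astype(int)
for y in range(54,198,8):
    r=hsv[y,290:350];g=np.diff(r);print(y,290+np.argmax(g),290+np.argmin(g), r[[0,15,29,45,59]])
E
```

```text
54 305 328 [ 93 164 255 168 167]
62 306 330 [ 95  90 204 172 168]
70 306 331 [ 93  87 216  98 162]
78 306 331 [ 93  69 225 101 149]
86 306 331 [ 99  76 230 100 104]
94 306 331 [ 91  76 233 103 102]
102 306 330 [ 96  70 236 101 100]
110 306 330 [ 94  74 237 103 172]
118 306 331 [ 97  74 239  66 174]
126 306 330 [ 94  76 240 100 172]
134 306 330 [ 95  71 243 105 103]
142 306 330 [ 96  78 243 106 106]
150 306 330 [ 99  77 241 107 109]
158 306 330 [165  82 240 168 173]
166 306 330 [165 137 240 170 174]
174 306 330 [172 145 226 167 167]
182 306 329 [172 140 255 167 166]
190 306 348 [170 154 255 168 152]
```

View pics/c2.png

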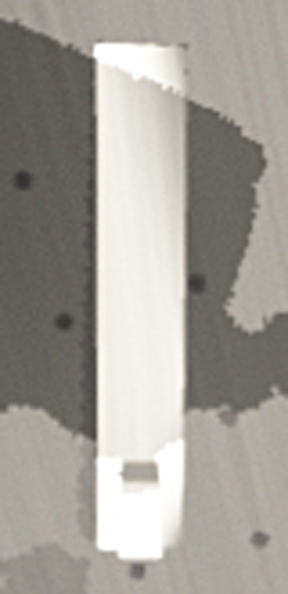

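```bash
python3 - <<'E'
from h import *
m=np.load("w1.npy",allow_pickle=True).item();s=status.state();T=Ro.from_quat(s["tool_rot"])
P=lambda px,z:onz(m,[px],z)[0]
pts=dict(ftop_front=P((318.9,175.3),.055),ftop_back=P((318.9,195),.055),fbase_front=P((318.9,168.3),.0213),nose=P((319.2,52.3),.002),L150=P((306.7,150),.0213),R150=P((331,150),.0213),L70=P((306.6,70),.008),R70=P((331.3,70),.008))
for k,v in pts.items(): print(k,v.round(4),(1000*T.inv().apply(v-s["tool_pos"])).round(1))
E
```

```text
ftop_front [ 0.4145 -0.3037  0.055 ] [  5.9   2.9 154.2]
ftop_back [ 0.408  -0.3273  0.055 ] [-18.5   2.9 154.1]
fbase_front [ 0.4149 -0.3028  0.0213] [  6.9   3.1 187.9]
nose [ 0.4518 -0.17    0.002 ] [144.7   3.4 207.3]
L150 [ 0.4062 -0.2759  0.0213] [ 30.5 -12.4 187.9]
R150 [ 0.436  -0.2841  0.0213] [ 30.5  18.4 187.9]
L70 [ 0.4318 -0.1854  0.008 ] [124.6 -11.8 201.3]
R70 [ 0.4605 -0.1933  0.008 ] [124.6  17.9 201.3]
```

Call:
play_rows --targets '[{"x":-6,"y":3,"z":20,"ax":0,"ay":0,"az":0,"gripper":85},{"x":0,"y":0,"z":40,"ax":0,"ay":0,"az":0,"gripper":60},{"x":0,"y":0,"z":40,"ax":0,"ay":0,"az":0,"gripper":60},{"x":0,"y":0,"z":35,"ax":0,"ay":0,"az":0,"gripper":60},{"x":0,"y":0,"z":20,"ax":0,"ay":0,"az":0,"gripper":60},{"x":0,"y":0,"z":10,"ax":0,"ay":0,"az":0,"gripper":60},{"x":0,"y":0,"z":0,"ax":0,"ay":0,"az":0,"gripper":60},{"x":0,"y":0,"z":0,"ax":0,"ay":0,"az":0,"gripper":60}]'

```text
t: 4.0
tool_pos: [0.413, -0.3163, 0.0457]
tool_rot: [0.795, 0.606, 0.0, 0.001]
ft_force: [0.0, -0.6, -0.4]
finger_gap: 0.698
```

```bash
python3 - <<'E'
from h import *
s=status.state();T=Ro.from_quat(s["tool_rot"]);print(s["t"],s["tool_pos"],togoal([.41125,-.3155,.043],s),s["ft_force"].round(1))
E
```

```text
4.0 [ 0.41304645 -0.31631921  0.04571543] [ 0.31458121 -1.95328845  2.71249586] [ 0.  -0.6 -0.4]
```

Call:
play_rows --targets '[{"x":0,"y":-1,"z":2.5,"ax":0,"ay":0,"az":0,"gripper":40},{"x":0,"y":0,"z":0,"ax":0,"ay":0,"az":0,"gripper":20},{"x":0,"y":0,"z":0,"ax":0,"ay":0,"az":0,"gripper":16},{"x":0,"y":0,"z":0,"ax":0,"ay":0,"az":0,"gripper":0},{"x":0,"y":0,"z":0,"ax":0,"ay":0,"az":0,"gripper":0},{"x":0,"y":0,"z":0,"ax":0,"ay":0,"az":0,"gripper":0},{"x":0,"y":0,"z":0,"ax":0,"ay":0,"az":0,"gripper":0}]' --squeeze 60

```text
t: 4.7
tool_pos: [0.4114, -0.3162, 0.0421]
tool_rot: [0.796, 0.606, -0.0, -0.0]
ft_force: [-0.3, -0.4, 0.2]
finger_gap: 0.001
```

Call:
play_rows --targets '[{"x":0,"y":0,"z":-5,"ax":0,"ay":0,"az":0,"gripper":0},{"x":0,"y":0,"z":-15,"ax":0,"ay":0,"az":0,"gripper":0},{"x":0,"y":0,"z":-20,"ax":0,"ay":0,"az":0,"gripper":0},{"x":0,"y":0,"z":-20,"ax":0,"ay":0,"az":0,"gripper":0},{"x":0,"y":0,"z":-15,"ax":0,"ay":0,"az":0,"gripper":0},{"x":0,"y":0,"z":-5,"ax":0,"ay":0,"az":0,"gripper":0},{"x":0,"y":0,"z":0,"ax":0,"ay":0,"az":0,"gripper":0}]'

```text
t: 5.4
tool_pos: [0.4119, -0.3166, 0.1229]
tool_rot: [0.796, 0.606, 0.0, 0.001]
ft_force: [0.5, -0.3, -0.3]
finger_gap: -0.004
```

```bash
python3 - <<'E'
from h import *
s=status.state();T=Ro.from_quat(s["tool_rot"]);print(s["t"],s["tool_pos"],s["ft_force"].round(1),s["moment"].round(2),s["finger_gap"],s["joint_pos"].round(2))
R=T.as_matrix();print("tool x ang",np.degrees(np.arctan2(R[1,0],R[0,0])))
# mount: origin (.5233,.1695) ang 95.3
for x in(-.32,-.27,-.2):
    a=np.radians(95.3);p=np.array([.5233+x*np.cos(a),.1695+x*np.sin(a),.13]);print(x,p,togoal(p,s))
m=camera_model("wrist");im=snapshot("wrist");cv2.imwrite("pics/w2.png",im)
E
```

```text
5.4 [ 0.41193768 -0.3165695   0.12290191] [ 0.5 -0.3 -0.3] [0.01 0.05 0.02] -0.00416914071445342 [-0.66  0.3  -0.31  0.95  0.    1.18]
tool x ang 74.5641337911087
-0.32 [ 0.55285859 -0.1491319   0.13      ] [198.90062811  91.28488437  -7.07427743]
-0.27 [ 0.54824006 -0.09934567  0.13      ] [245.66174663  73.58194643  -7.13578401]
-0.2 [ 0.54177412 -0.02964494  0.13      ] [311.12731255  48.7978333   -7.22189323]
```

View pics/w2.png

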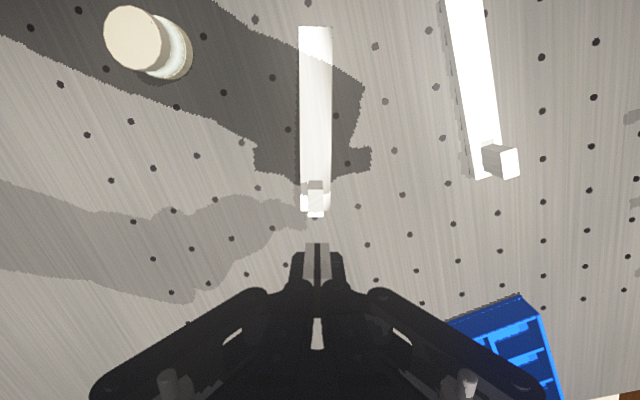

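```bash
python3 - <<'E'
from h import *
s=status.state();T=Ro.from_quat(s["tool_rot"]);m=camera_model("wrist")
print("tip,tcp px",proj(m,[s["tool_pos"]+T.apply([0,0,.017]),s["tool_pos"]]))
for w in(.0,.042):
  print("fin predicted px (top front/back)",proj(m,[[.4145,-.3037,.055],[.408,-.3273,.055],[.4149,-.3028,.0213],[.4518,-.17,.002]]))
im=cv2.imread("pics/w2.png")
cv2.imwrite("pics/c3.png",cv2.resize(im[160:290,250:390],None,fx=5,fy=4.6,interpolation=cv2.INTER_CUBIC))
t=snapshot("top");cv2.imwrite("pics/top1.png",t)
E
```

```text
tip,tcp px [[316.60906803 230.23594055]
 [316.58603212 241.28001858]]
fin predicted px (top front/back) [[316.25970016 192.33666652]
 [316.28492899 218.11118109]
 [316.46894975 181.17179869]
 [316.73701555  27.01909427]]
fin predicted px (top front/back) [[316.25970016 192.33666652]
 [316.28492899 218.11118109]
 [316.46894975 181.17179869]
 [316.73701555  27.01909427]]
```

View pics/c3.png

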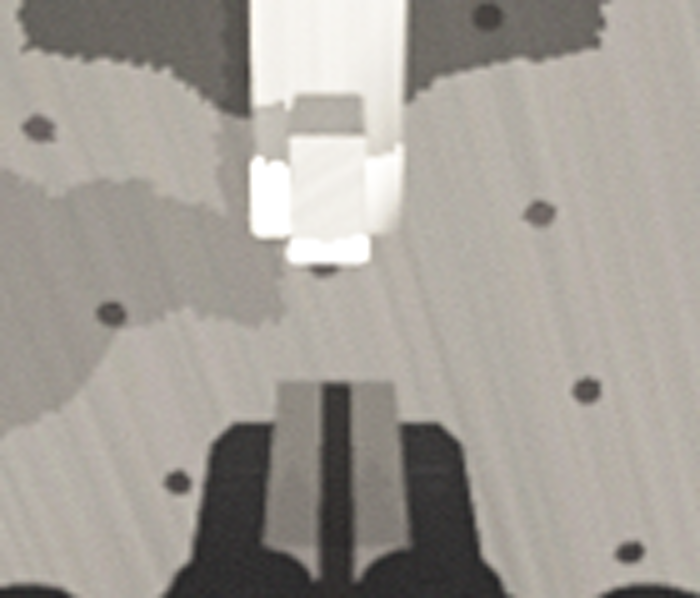

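```bash
python3 - <<'E'
from h import *
s=status.state();T=Ro.from_quat(s["tool_rot"]);m=camera_model("wrist")
for x in(-.011,0,.011):
  for z in(.03,.017,0,-.015,-.03,-.05):
    p=proj(m,[s["tool_pos"]+T.apply([x,y,z]) for y in(-.01,.01)]);print(x,z,p.round(1).ravel())
E
```

```text
-0.011 0.03 [303.8 235.9 329.5 235.9]
-0.011 0.017 [303.  243.8 330.2 243.8]
-0.011 0 [301.8 255.8 331.4 255.8]
-0.011 -0.015 [300.6 268.3 332.6 268.3]
-0.011 -0.03 [299.1 282.9 334.  282.9]
-0.011 -0.05 [296.7 307.1 336.3 307.1]
0 0.03 [303.6 222.9 329.7 222.9]
0 0.017 [302.7 230.2 330.5 230.2]
0 0 [301.5 241.3 331.7 241.3]
0 -0.015 [300.2 252.7 332.9 252.8]
0 -0.03 [298.7 266.3 334.4 266.3]
0 -0.05 [296.2 288.8 336.8 288.8]
0.011 0.03 [303.3 209.5 329.9 209.5]
0.011 0.017 [302.5 216.1 330.7 216.1]
0.011 0 [301.2 226.1 332.  226.1]
0.011 -0.015 [299.9 236.5 333.3 236.5]
0.011 -0.03 [298.3 248.9 334.8 248.9]
0.011 -0.05 [295.6 269.6 337.4 269.6]
```

```bash
python3 - <<'E'
from h import *
s=status.state();T=Ro.from_quat(s["tool_rot"]);out=[]
pts=[s["tool_pos"]+T.apply(p) for p in([0,0,0],[0,0,.017],[.011,0,.017],[-.011,0,.017])]
print(s["tool_pos"])
for n in("scene","top"):
    im=snapshot(n);cv2.imwrite(f"pics/{n}2.png",im);p=proj(camera_model(n),pts);print(n,p.round(1).tolist())
    c=p[0].round().astype(int);x0=max(0,c[0]-40);y0=max(0,c[1]-40)
    a=cv2.resize(im[y0:y0+80,x0:x0+80],(400,400),interpolation=cv2.INTER_CUBIC)
    for q,col in zip(p,[(0,0,255),(0,255,0),(255,0,255),(255,255,0)]):cv2.circle(a,tuple(int(v) for v in (q-[x0,y0]+.5)*5),3,col,1)
    out.append(a)
cv2.imwrite("pics/c4.png",cv2.hconcat(out))
E
```

```text
[ 0.41101749 -0.31585908  0.12152339]
scene [[215.4, 97.6], [216.9, 103.4], [220.7, 105.8], [213.2, 101.0]]
top [[481.6, 245.2], [478.8, 245.5], [472.7, 243.8], [484.9, 247.2]]
```

View pics/c4.png

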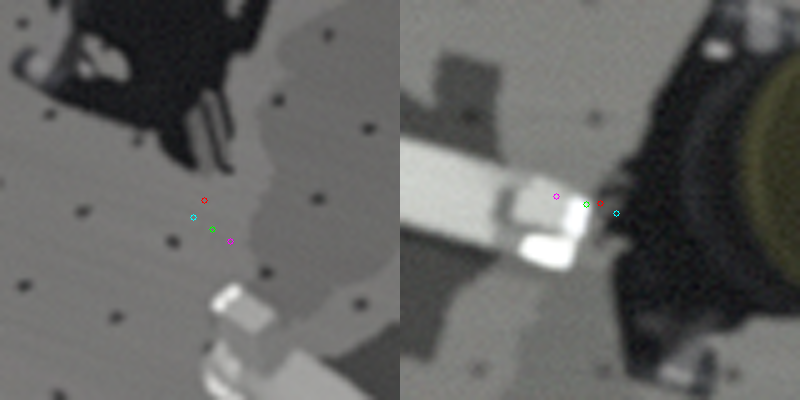

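```bash
python3 - <<'E'
from h import *
s=status.state();T=Ro.from_quat(s["tool_rot"])
def tri(L):
    A=np.zeros((3,3));b=np.zeros(3)
    for n,px in L:
        o,d=rays(camera_model(n),[px]);d=d[0]/np.linalg.norm(d[0]);P=np.eye(3)-np.outer(d,d);A+=P;b+=P@o
    x=np.linalg.solve(A,b);return x,[proj(camera_model(n),x)[0].round(1) for n,_ in L]
for L in([("scene",(217.6,92.4)),("wrist",(317.5,242.6))],[("scene",(217.6,92.4)),("top",(484.4,247))],[("scene",(217.6,92.4)),("wrist",(317.5,242.6)),("top",(484.4,247))]):
    x,r=tri(L);print(x.round(4),(1000*T.inv().apply(x-s["tool_pos"])).round(1),r)
# fin top front mid in scene crop (252,312)->, back (228,297)
c=camera_model("scene");print(proj(c,[[.4145,-.3037,.055],[.408,-.3273,.055]]), (175+np.array([256,226])/5,58+np.array([312,296])/5))
E
```

```text
[ 0.4141 -0.3046  0.1438] [ 11.6   0.3 -22.7] [array([217.4,  92.3]), array([317.1, 241.8])]
[ 0.4063 -0.3143  0.1331] [  0.2  -4.6 -11.9] [array([216.2,  92.2]), array([482.8, 247.7])]
[ 0.409  -0.3126  0.134 ] [  2.5  -2.6 -12.9] [array([216.2,  92.9]), array([312.4, 247.4]), array([481.9, 246.1])]
[[225.37691783 122.27026444]
 [217.32088106 116.90835065]] (array([226.2, 220.2]), array([120.4, 117.2]))
```

All three views agree that the fingertips sit about 23 mm behind the reported TCP, not 17 mm ahead of it. The pads therefore closed just above the fin, and the wedge hasn't moved. I'll retry about 35 mm lower, in stages, watching the force.

Call:
play_rows --targets '[{"x":0,"y":0,"z":0,"ax":0,"ay":0,"az":0,"gripper":50},{"x":0,"y":0,"z":15,"ax":0,"ay":0,"az":0,"gripper":50},{"x":0,"y":0,"z":25,"ax":0,"ay":0,"az":0,"gripper":50},{"x":0,"y":0,"z":25,"ax":0,"ay":0,"az":0,"gripper":50},{"x":0,"y":0,"z":15,"ax":0,"ay":0,"az":0,"gripper":50},{"x":0,"y":0,"z":5,"ax":0,"ay":0,"az":0,"gripper":50},{"x":0,"y":0,"z":5,"ax":0,"ay":0,"az":0,"gripper":50},{"x":0,"y":0,"z":4,"ax":0,"ay":0,"az":0,"gripper":50},{"x":0,"y":0,"z":4,"ax":0,"ay":0,"az":0,"gripper":50},{"x":0,"y":0,"z":0,"ax":0,"ay":0,"az":0,"gripper":50}]'

```text
t: 6.6
tool_pos: [0.4115, -0.3162, 0.0241]
tool_rot: [0.796, 0.606, 0.0, 0.0]
ft_force: [-0.3, -0.2, 0.1]
finger_gap: 0.586
```

```bash
python3 - <<'E'
from h import *
s=status.state();T=Ro.from_quat(s["tool_rot"]);print(s["t"],s["tool_pos"],s["ft_force"].round(1),s["finger_gap"])
w=snapshot("wrist");sc=snapshot("scene");cv2.imwrite("pics/w3.png",w);c=proj(camera_model("scene"),s["tool_pos"])[0].astype(int)
y0,x0=c[1]-40,c[0]-40
cv2.imwrite("pics/c5.png",cv2.hconcat([cv2.resize(w[150:310,240:400],(400,400),interpolation=cv2.INTER_CUBIC),cv2.resize(sc[y0:y0+80,x0:x0+80],(400,400),interpolation=cv2.INTER_CUBIC)]))
E
```

```text
6.6 [ 0.41148244 -0.31620533  0.02411639] [-0.3 -0.2  0.1] 0.5856909690947406
```

View pics/c5.png

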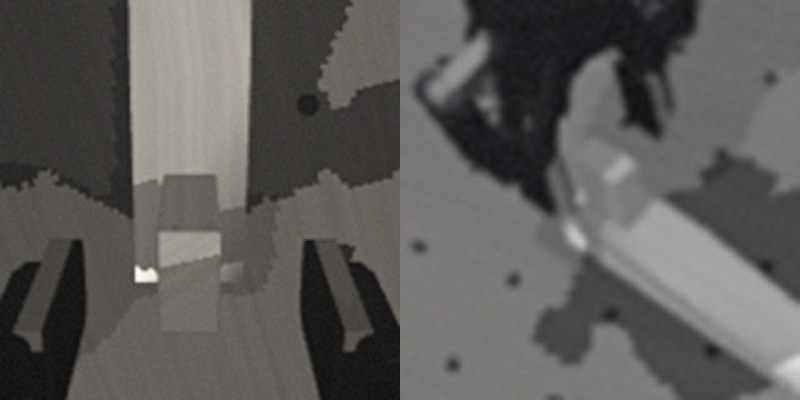

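The tips are about level with the fin's top, and the fin is centred between the jaws (fin at crop x 190, pads at 83 and 302). I'll go down 17 mm more and close.

Call:
play_rows --targets '[{"x":0,"y":0,"z":6,"ax":0,"ay":0,"az":0,"gripper":50},{"x":0,"y":0,"z":6,"ax":0,"ay":0,"az":0,"gripper":40},{"x":0,"y":0,"z":5,"ax":0,"ay":0,"az":0,"gripper":30},{"x":0,"y":0,"z":0,"ax":0,"ay":0,"az":0,"gripper":18},{"x":0,"y":0,"z":0,"ax":0,"ay":0,"az":0,"gripper":10},{"x":0,"y":0,"z":0,"ax":0,"ay":0,"az":0,"gripper":0},{"x":0,"y":0,"z":0,"ax":0,"ay":0,"az":0,"gripper":0},{"x":0,"y":0,"z":0,"ax":0,"ay":0,"az":0,"gripper":0}]' --squeeze 60

```text
t: 7.5
tool_pos: [0.4114, -0.3162, 0.0071]
tool_rot: [0.796, 0.606, -0.0, 0.0]
ft_force: [0.0, -0.4, -1.5]
finger_gap: 0.154
```

Call:
play_rows --targets '[{"x":0,"y":0,"z":-5,"ax":0,"ay":0,"az":0,"gripper":0},{"x":0,"y":0,"z":-15,"ax":0,"ay":0,"az":0,"gripper":0},{"x":0,"y":0,"z":-25,"ax":0,"ay":0,"az":0,"gripper":0},{"x":0,"y":0,"z":-25,"ax":0,"ay":0,"az":0,"gripper":0},{"x":10,"y":3,"z":-15,"ax":0,"ay":0,"az":0,"gripper":0},{"x":30,"y":7,"z":-5,"ax":0,"ay":0,"az":0,"gripper":0},{"x":36,"y":9,"z":0,"ax":0,"ay":0,"az":0,"gripper":0},{"x":36,"y":9,"z":0,"ax":0,"ay":0,"az":0,"gripper":0},{"x":36,"y":9,"z":0,"ax":0,"ay":0,"az":0,"gripper":0},{"x":36,"y":9,"z":0,"ax":0,"ay":0,"az":0,"gripper":0}]'

```text
t: 8.5
tool_pos: [0.5053, -0.1498, 0.0976]
tool_rot: [0.796, 0.606, 0.0, 0.0]
ft_force: [-0.7, 0.4, -2.0]
finger_gap: 0.15
```

Call:
play_rows --targets '[{"x":36,"y":9,"z":0,"ax":0,"ay":0,"az":0,"gripper":0},{"x":30,"y":8,"z":0,"ax":0,"ay":0,"az":0,"gripper":0},{"x":14,"y":4,"z":0,"ax":0,"ay":0,"az":0,"gripper":0},{"x":0,"y":0,"z":0,"ax":0,"ay":0,"az":-5,"gripper":0},{"x":0,"y":0,"z":0,"ax":0,"ay":0,"az":-6,"gripper":0},{"x":0,"y":0,"z":0,"ax":0,"ay":0,"az":-6,"gripper":0},{"x":0,"y":0,"z":0,"ax":0,"ay":0,"az":-3.7,"gripper":0},{"x":0,"y":0,"z":0,"ax":0,"ay":0,"az":0,"gripper":0},{"x":0,"y":0,"z":0,"ax":0,"ay":0,"az":0,"gripper":0}]'

```text
t: 9.4
tool_pos: [0.546, -0.08, 0.0972]
tool_rot: [0.675, 0.738, -0.0, 0.0]
ft_force: [-0.1, 0.6, -2.5]
finger_gap: 0.155
```

```bash
python3 - <<'E'
from h import *
s=status.state();T=Ro.from_quat(s["tool_rot"]);R=T.as_matrix();print(s["t"],s["tool_pos"],R.round(3).tolist(),np.degrees(np.arctan2(R[1,0],R[0,0])),s["ft_force"].round(1),s["finger_gap"])
m=camera_model("wrist");w=snapshot("wrist");cv2.imwrite("pics/w4.png",w);np.save("w4.npy",[m,s],allow_pickle=True)
E
```

```text
9.4 [ 0.5460173  -0.07996464  0.09724781] [[-0.09, 0.996, -0.0], [0.996, 0.09, -0.0], [-0.0, -0.0, -1.0]] 95.15163670675042 [-0.1  0.6 -2.5] 0.15467535132595933
```

View pics/w4.png

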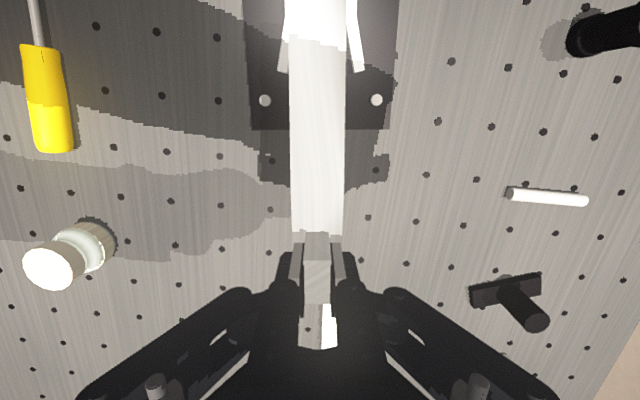

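```bash
python3 - <<'E'
from h import *
m,s=np.load("w4.npy",allow_pickle=True);T=Ro.from_quat(s["tool_rot"]);im=cv2.imread("pics/w4.png");g=cv2.cvtColor(im,cv2.COLOR_BGR2GRAY).astype(int)
tl=lambda p:(1000*T.inv().apply(p-s["tool_pos"])).round(1)
sc=[]
for x0 in(254,366):
    q=g[88:112,x0:x0+22];M=q>150;yy,xx=np.nonzero(M);sc.append((x0+xx.mean(),88+yy.mean()))
S=onz(m,sc,.007);print("screws",np.round(sc,1),S.round(4),tl(S))
E=[]
for y in range(60,126,6):
    r=g[y];print(y,[int(v) for v in r[244:262:2]],[int(v) for v in r[378:402:2]])
for y in(120,150,180,210,230):
    d=np.diff(g[y,280:355]);a,b=280+np.argmax(d)+.5,280+np.argmin(d)+.5;print(y,a,b,tl(onz(m,[(a,y),(b,y)],s["tool_pos"][2]+.0143)))
for y in(5,15,25,35,45,55,65): print(y,[int(v) for v in g[y,268:292:2]],[int(v) for v in g[y,340:368:2]])
print([int(v) for v in g[120:138,265]],[int(v) for v in g[120:138,380]])
E
```

```text
screws [[264.2  99.6]
 [376.2  99.4]] [[0.493  0.0052 0.007 ]
 [0.5897 0.0142 0.007 ]] [[ 89.7 -45.2  90.2]
 [ 89.9  52.   90.2]]
60 [93, 74, 65, 63, 65, 65, 70, 70, 76] [124, 123, 119, 119, 119, 116, 118, 111, 124, 174, 175, 173]
66 [97, 87, 57, 61, 59, 67, 64, 66, 69] [127, 121, 122, 116, 116, 117, 115, 110, 153, 174, 173, 166]
72 [97, 91, 54, 58, 60, 61, 65, 63, 62] [83, 82, 79, 77, 120, 113, 113, 113, 170, 177, 174, 166]
78 [98, 91, 57, 59, 60, 60, 59, 66, 60] [78, 82, 78, 75, 74, 72, 74, 67, 163, 177, 166, 171]
84 [95, 92, 67, 52, 55, 57, 57, 60, 62] [78, 77, 78, 73, 74, 73, 72, 74, 106, 99, 163, 175]
90 [94, 98, 80, 53, 58, 57, 57, 56, 60] [77, 74, 69, 74, 73, 72, 72, 85, 170, 172, 174, 175]
96 [93, 96, 83, 53, 53, 52, 55, 50, 130] [218, 219, 92, 73, 73, 71, 68, 100, 179, 168, 178, 171]
102 [93, 96, 88, 53, 52, 56, 54, 51, 180] [219, 226, 100, 68, 67, 71, 112, 177, 171, 173, 175, 167]
108 [96, 93, 97, 71, 50, 53, 53, 55, 53] [70, 70, 67, 68, 110, 113, 112, 180, 168, 178, 169, 170]
114 [94, 95, 98, 79, 48, 50, 51, 54, 55] [64, 72, 69, 73, 117, 114, 137, 172, 172, 176, 172, 169]

[... 773 characters left out ...]
192, 136, 138, 136, 136]
35 [110, 124, 123, 124, 127, 130, 121, 255, 255, 255, 255, 242] [251, 250, 251, 190, 255, 255, 255, 255, 255, 255, 144, 136, 133, 134]
45 [88, 92, 93, 94, 99, 99, 125, 211, 210, 207, 229, 244] [253, 252, 254, 202, 140, 255, 255, 255, 255, 255, 255, 136, 134, 135]
55 [81, 83, 86, 86, 87, 92, 207, 203, 204, 202, 228, 242] [218, 213, 221, 152, 131, 133, 255, 255, 255, 255, 255, 255, 128, 133]
65 [74, 75, 73, 76, 79, 188, 203, 200, 205, 203, 200, 242] [220, 216, 224, 119, 100, 98, 150, 247, 246, 245, 245, 249, 143, 89]
[56, 50, 50, 50, 51, 52, 49, 51, 49, 60, 76, 76, 74, 76, 79, 78, 77, 74] [68, 65, 73, 65, 67, 67, 67, 64, 66, 114, 176, 176, 174, 175, 174, 175, 172, 173]
```

Call:
play_rows --targets '[{"x":10,"y":2,"z":5,"ax":0,"ay":0,"az":0,"gripper":0},{"x":20,"y":0,"z":15,"ax":0,"ay":0,"az":0,"gripper":0},{"x":15,"y":0,"z":20,"ax":0,"ay":0,"az":0,"gripper":0},{"x":5,"y":0,"z":15,"ax":0,"ay":0,"az":0,"gripper":0},{"x":0,"y":0,"z":5,"ax":0,"ay":0,"az":0,"gripper":0},{"x":0,"y":0,"z":0,"ax":0,"ay":0,"az":0,"gripper":0},{"x":0,"y":0,"z":0,"ax":0,"ay":0,"az":0,"gripper":0}]'

```text
t: 10.15
tool_pos: [0.5443, -0.0297, 0.0376]
tool_rot: [0.674, 0.739, 0.0, 0.0]
ft_force: [0.8, -0.1, -1.7]
finger_gap: 0.152
```

```bash
python3 - <<'E'
from h import *
m,s=np.load("w4.npy",allow_pickle=True);T=Ro.from_quat(s["tool_rot"])
B=onz(m,[(265,129),(380,129)],.006);print("bed end",B.round(4),(1000*T.inv().apply(B-s["tool_pos"])).round(1))
s=status.state();m=camera_model("wrist");w=snapshot("wrist");sc=snapshot("scene");top=snapshot("top");np.save("w5.npy",[m,s],allow_pickle=True)
for n,i in zip("wst",(w,sc,top)):cv2.imwrite(f"pics/{n}5.png",i)
print(s["t"],s["tool_pos"],s["ft_force"].round(1),s["finger_gap"])
def cr(i,x,y,a,b,W,H):return cv2.resize(i[y:y+b,x:x+a],(W,H),interpolation=cv2.INTER_CUBIC)
cv2.imwrite("pics/c6.png",cv2.vconcat([cr(w,200,0,240,180,800,600)[:300*2:1] if 0 else cr(w,180,0,280,105,800,300),cv2.hconcat([cr(sc,320,180,200,150,400,300),cr(top,160,140,200,150,400,300)])]))
E
```

```text
bed end [[ 0.4943 -0.0196  0.006 ]
 [ 0.5972 -0.0103  0.006 ]] [[ 64.8 -46.1  91.2]
 [ 64.8  57.3  91.2]]
10.15 [ 0.54426017 -0.02968553  0.03761032] [ 0.8 -0.1 -1.7] 0.15206850272696545
```

View pics/c6.png

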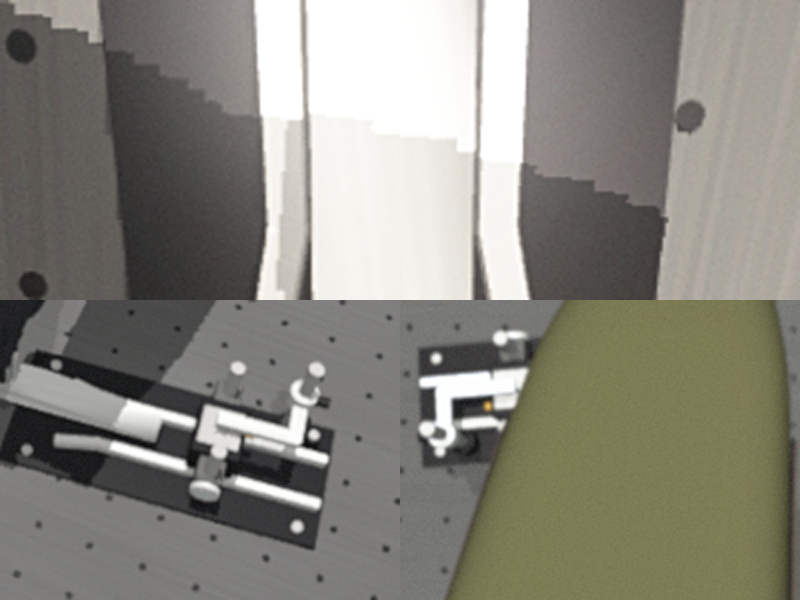

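The wedge (crop x 303–480) is centred between the rails (outer edges 255 and 528). The scene view confirms its nose is short of the head. I'll lower it onto the bed.

Call:
play_rows --targets '[{"x":0,"y":0,"z":8,"ax":0,"ay":0,"az":0,"gripper":0},{"x":0,"y":0,"z":8,"ax":0,"ay":0,"az":0,"gripper":0},{"x":0,"y":0,"z":4,"ax":0,"ay":0,"az":0,"gripper":0},{"x":0,"y":0,"z":2,"ax":0,"ay":0,"az":0,"gripper":0},{"x":0,"y":0,"z":0,"ax":0,"ay":0,"az":0,"gripper":0},{"x":0,"y":0,"z":0,"ax":0,"ay":0,"az":0,"gripper":0}]'

```text
t: 10.9
tool_pos: [0.5437, -0.0295, 0.0151]
tool_rot: [0.674, 0.739, -0.0, -0.0]
ft_force: [-0.0, -0.5, -2.0]
finger_gap: 0.15
```

Call:
play_rows --targets '[{"x":0,"y":0,"z":1,"ax":0,"ay":0,"az":0,"gripper":0},{"x":0,"y":0,"z":0.5,"ax":0,"ay":0,"az":0,"gripper":0},{"x":0,"y":0,"z":0,"ax":0,"ay":0,"az":0,"gripper":0}]'

```text
t: 11.2
tool_pos: [0.5437, -0.0295, 0.0136]
tool_rot: [0.674, 0.739, 0.0, 0.0]
ft_force: [0.6, -0.1, -0.6]
finger_gap: 0.15
```

Call:
play_rows --targets '[{"x":0,"y":0,"z":0.5,"ax":0,"ay":0,"az":0,"gripper":0},{"x":0,"y":0,"z":0,"ax":0,"ay":0,"az":0,"gripper":0}]'

```text
t: 11.4
tool_pos: [0.5437, -0.0295, 0.0131]
tool_rot: [0.674, 0.739, 0.0, 0.0]
ft_force: [0.3, -0.3, -1.9]
finger_gap: 0.15
```

```bash
python3 - <<'E'
from h import *
s=status.state();print(s["tool_pos"],s["ft_force"].round(2),s["moment"].round(3))
E
```

```text
[ 0.54366612 -0.02954235  0.01310861] [ 0.27 -0.33 -1.86] [-0.018  0.019 -0.028]
```

Call:
play_rows --targets '[{"x":0,"y":0,"z":0.5,"ax":0,"ay":0,"az":0,"gripper":0},{"x":0,"y":0,"z":0,"ax":0,"ay":0,"az":0,"gripper":0}]'

```text
t: 11.6
tool_pos: [0.5437, -0.0295, 0.0126]
tool_rot: [0.674, 0.739, 0.0, 0.0]
ft_force: [0.4, -0.3, -1.4]
finger_gap: 0.153
```

Call:
play_rows --targets '[{"x":0,"y":0,"z":0.5,"ax":0,"ay":0,"az":0,"gripper":0},{"x":0,"y":0,"z":0,"ax":0,"ay":0,"az":0,"gripper":0}]'

```text
t: 11.8
tool_pos: [0.5438, -0.0296, 0.0125]
tool_rot: [0.674, 0.739, 0.0, 0.0]
ft_force: [-0.2, 0.1, 2.7]
finger_gap: 0.152
```

Call:
play_rows --targets '[{"x":3,"y":0,"z":0,"ax":0,"ay":0,"az":0,"gripper":0},{"x":7,"y":0,"z":0,"ax":0,"ay":0,"az":0,"gripper":0},{"x":8,"y":0,"z":0,"ax":0,"ay":0,"az":0,"gripper":0},{"x":8,"y":0,"z":0,"ax":0,"ay":0,"az":0,"gripper":0},{"x":4,"y":0,"z":0,"ax":0,"ay":0,"az":0,"gripper":0}]'

```text
t: 12.3
tool_pos: [0.5414, 0.001, 0.0125]
tool_rot: [0.674, 0.739, 0.0, 0.001]
ft_force: [1.5, -3.8, 5.7]
finger_gap: 0.155
```

Call:
play_rows --targets '[{"x":7,"y":0,"z":0,"ax":0,"ay":0,"az":0,"gripper":0},{"x":8,"y":0,"z":0,"ax":0,"ay":0,"az":0,"gripper":0},{"x":8,"y":0,"z":0,"ax":0,"ay":0,"az":0,"gripper":0},{"x":7,"y":0,"z":0,"ax":0,"ay":0,"az":0,"gripper":0}]'

```text
t: 12.7
tool_pos: [0.5386, 0.0304, 0.0125]
tool_rot: [0.674, 0.739, -0.0, 0.001]
ft_force: [0.1, -4.7, 5.1]
finger_gap: 0.158
```

```bash
cat > r.py <<'E'
from h import *
s=status.state();F=Ro.from_quat(s["tool_rot"]).inv().apply(s["ft_force"]);M=Ro.from_quat(s["tool_rot"]).inv().apply(s["moment"])
p=s["tool_pos"];print("t",round(s["t"],2),p.round(4),"Ftool",F.round(2),"Mtool",M.round(3),s["finger_gap"].round(3),"travel",round(1000*togoal(p,s)[0]) , (1000*np.dot(p-np.array([.5438,-.0296,.0125]),[-.09,.996,0])).round(2))
E
python3 r.py
```

```text
Traceback (most recent call last):
  File "r.py", line 3, in <module>
    p=s["tool_pos"];print("t",round(s["t"],2),p.round(4),"Ftool",F.round(2),"Mtool",M.round(3),s["finger_gap"].round(3),"travel",round(1000*togoal(p,s)[0]) , (1000*np.dot(p-np.array([.5438,-.0296,.0125]),[-.09,.996,0])).round(2))
                                                                                               ^^^^^^^^^^^^^^^^^^^^^
AttributeError: 'float' object has no attribute 'round'
```

Call:
play_rows --targets '[{"x":3,"y":0,"z":-0.3,"ax":0,"ay":0,"az":0,"gripper":0},{"x":4,"y":0,"z":0,"ax":0,"ay":0,"az":0,"gripper":0},{"x":3,"y":0,"z":0,"ax":0,"ay":0,"az":0,"gripper":0}]'

```text
t: 13.0
tool_pos: [0.5373, 0.0403, 0.0125]
tool_rot: [0.674, 0.739, -0.0, 0.0]
ft_force: [1.1, -4.1, 4.5]
finger_gap: 0.151
```

Call:
play_rows --targets '[{"x":3,"y":0,"z":0,"ax":0,"ay":0,"az":0,"gripper":0},{"x":3,"y":0,"z":0,"ax":0,"ay":0,"az":0,"gripper":0}]'

```text
t: 13.2
tool_pos: [0.5368, 0.0461, 0.0125]
tool_rot: [0.674, 0.739, -0.0, 0.0]
ft_force: [0.7, -4.5, 4.1]
finger_gap: 0.15
```

Call:
play_rows --targets '[{"x":3,"y":0,"z":0,"ax":0,"ay":0,"az":0,"gripper":0},{"x":3,"y":0,"z":0,"ax":0,"ay":0,"az":0,"gripper":0}]'

```text
t: 13.4
tool_pos: [0.5363, 0.0501, 0.0125]
tool_rot: [0.674, 0.738, -0.002, 0.002]
ft_force: [1.8, -10.1, 6.2]
finger_gap: 0.15
```

Call:
play_rows --targets '[{"x":3,"y":0,"z":0,"ax":0,"ay":0,"az":0,"gripper":0},{"x":3,"y":0,"z":0,"ax":0,"ay":0,"az":0,"gripper":0}]'

```text
t: 13.6
tool_pos: [0.5358, 0.0559, 0.0125]
tool_rot: [0.674, 0.738, -0.002, 0.002]
ft_force: [1.0, -9.9, 4.3]
finger_gap: 0.152
```

```bash
sed -i 's/s\["finger_gap"\].round(3),"travel",round(1000\*togoal(p,s)\[0\]) ,/"trav",/' r.py; python3 r.py
```

```text
t 13.6 [0.5358 0.0559 0.0125] Ftool [-10.02   0.15  -4.24] Mtool [-0.043 -1.667  0.   ] trav 85.89
```

Call:
play_rows --targets '[{"x":2,"y":0,"z":0,"ax":0,"ay":0,"az":0,"gripper":0},{"x":2,"y":0,"z":0,"ax":0,"ay":0,"az":0,"gripper":0},{"x":2,"y":0,"z":0,"ax":0,"ay":0,"az":0,"gripper":0}]'

```text
t: 13.9
tool_pos: [0.5353, 0.0618, 0.0125]
tool_rot: [0.675, 0.738, -0.002, 0.002]
ft_force: [0.4, -10.3, 5.3]
finger_gap: 0.149
```

Call:
play_rows --targets '[{"x":2,"y":0,"z":0,"ax":0,"ay":0,"az":0,"gripper":0},{"x":2,"y":0,"z":0,"ax":0,"ay":0,"az":0,"gripper":0},{"x":1,"y":0,"z":0,"ax":0,"ay":0,"az":0,"gripper":0}]'

```text
t: 14.2
tool_pos: [0.5348, 0.0669, 0.0125]
tool_rot: [0.674, 0.738, -0.002, 0.002]
ft_force: [1.2, -10.0, 6.1]
finger_gap: 0.153
```

```bash
python3 r.py
```

```text
t 14.2 [0.5348 0.0669 0.0125] Ftool [-10.09   0.25  -6.05] Mtool [-0.065 -1.643 -0.02 ] trav 96.9
```

Call:
play_rows --targets '[{"x":1,"y":0,"z":0,"ax":0,"ay":0,"az":0,"gripper":0},{"x":1,"y":0,"z":0,"ax":0,"ay":0,"az":0,"gripper":0}]'

```text
t: 14.4
tool_pos: [0.5346, 0.0687, 0.0125]
tool_rot: [0.674, 0.738, -0.002, 0.002]
ft_force: [0.8, -10.1, 4.8]
finger_gap: 0.154
```

Call:
play_rows --targets '[{"x":1,"y":0,"z":0,"ax":0,"ay":0,"az":0,"gripper":0},{"x":1,"y":0,"z":0,"ax":0,"ay":0,"az":0,"gripper":0}]'

```text
t: 14.6
tool_pos: [0.5343, 0.0707, 0.0125]
tool_rot: [0.674, 0.738, -0.002, 0.002]
ft_force: [0.7, -10.7, 6.1]
finger_gap: 0.156
```

Call:
play_rows --targets '[{"x":1,"y":0,"z":0,"ax":0,"ay":0,"az":0,"gripper":0},{"x":1,"y":0,"z":0,"ax":0,"ay":0,"az":0,"gripper":0}]'

```text
t: 14.8
tool_pos: [0.5342, 0.0727, 0.0125]
tool_rot: [0.675, 0.738, -0.002, 0.002]
ft_force: [0.9, -9.6, 5.1]
finger_gap: 0.154
```

Call:
play_rows --targets '[{"x":1,"y":0,"z":0,"ax":0,"ay":0,"az":0,"gripper":0},{"x":1,"y":0,"z":0,"ax":0,"ay":0,"az":0,"gripper":0}]'

```text
t: 15.0
tool_pos: [0.534, 0.0746, 0.0125]
tool_rot: [0.675, 0.738, -0.002, 0.002]
ft_force: [0.9, -10.3, 5.7]
finger_gap: 0.15
```

Call:
play_rows --targets '[{"x":1,"y":0,"z":0,"ax":0,"ay":0,"az":0,"gripper":0},{"x":1,"y":0,"z":0,"ax":0,"ay":0,"az":0,"gripper":0}]'

```text
t: 15.2
tool_pos: [0.5338, 0.0766, 0.0125]
tool_rot: [0.675, 0.738, -0.002, 0.002]
ft_force: [1.7, -10.0, 5.5]
finger_gap: 0.152
```

Call:
play_rows --targets '[{"x":1,"y":0,"z":0,"ax":0,"ay":0,"az":0,"gripper":0},{"x":1,"y":0,"z":0,"ax":0,"ay":0,"az":0,"gripper":0}]'

```text
t: 15.4
tool_pos: [0.5337, 0.0782, 0.0125]
tool_rot: [0.675, 0.738, -0.002, 0.002]
ft_force: [1.0, -12.5, 5.1]
finger_gap: 0.156
```

Call:
play_rows --targets '[{"x":0.5,"y":0,"z":0,"ax":0,"ay":0,"az":0,"gripper":0}]'

```text
t: 15.5
tool_pos: [0.5336, 0.0782, 0.0125]
tool_rot: [0.675, 0.738, -0.002, 0.002]
ft_force: [0.9, -13.8, 6.2]
finger_gap: 0.157
```

Call:
play_rows --targets '[{"x":0.5,"y":0,"z":0,"ax":0,"ay":0,"az":0,"gripper":0},{"x":0,"y":0,"z":0,"ax":0,"ay":0,"az":0,"gripper":0}]'

```text
t: 15.7
tool_pos: [0.5336, 0.0783, 0.0125]
tool_rot: [0.675, 0.738, -0.002, 0.003]
ft_force: [1.5, -14.4, 6.7]
finger_gap: 0.151
```

```bash
python3 r.py
```

```text
t 15.7 [0.5336 0.0783 0.0125] Ftool [-14.54   0.18  -6.59] Mtool [-0.039 -2.223 -0.061] trav 108.42
```

Call:
play_rows --targets '[{"x":0.5,"y":0,"z":0,"ax":0,"ay":0,"az":0,"gripper":0},{"x":0,"y":0,"z":0,"ax":0,"ay":0,"az":0,"gripper":0}]'

```text
t: 15.9
tool_pos: [0.5335, 0.0784, 0.0125]
tool_rot: [0.675, 0.738, -0.003, 0.003]
ft_force: [1.5, -15.2, 6.7]
finger_gap: 0.151
```

```bash
python3 r.py; python3 - <<'E'
from h import *
a=cv2.imread("pics/s5.png");b=snapshot("scene");cv2.imwrite("pics/s6.png",b)
x,y,w,h=395,195,100,75
f=lambda i:cv2.resize(i[y:y+h,x:x+w],(400,300),interpolation=cv2.INTER_CUBIC)
cv2.imwrite("pics/c7.png",cv2.hconcat([f(a),f(b)]))
E
```

```text
t 15.9 [0.5335 0.0784 0.0125] Ftool [-15.32   0.14  -6.59] Mtool [-0.046 -2.355  0.018] trav 108.5
```

View pics/c7.png

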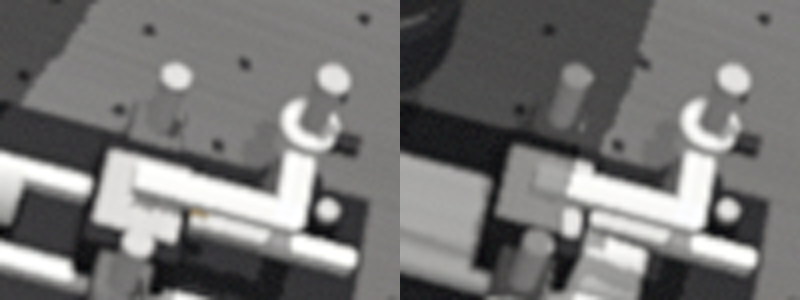

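The head is up under the finger arm, and push force has risen from a steady 10 N to 15 N. At about 1.5–1.8 N of push per newton on the finger, that means roughly 3 N at the button. I'll unload the arm before letting go.

Call:
play_rows --targets '[{"x":-1,"y":0,"z":0,"ax":0,"ay":0,"az":0,"gripper":0},{"x":-1,"y":0,"z":-0.2,"ax":0,"ay":0,"az":0,"gripper":0},{"x":0,"y":0,"z":0,"ax":0,"ay":0,"az":0,"gripper":0},{"x":0,"y":0,"z":0,"ax":0,"ay":0,"az":0,"gripper":0}]'

```text
t: 16.35
tool_pos: [0.5336, 0.0785, 0.0125]
tool_rot: [0.674, 0.738, -0.001, 0.001]
ft_force: [1.6, -7.7, 4.0]
finger_gap: 0.153
```

```bash
python3 r.py
```

```text
t 16.35 [0.5336 0.0785 0.0125] Ftool [-7.8   0.89 -3.93] Mtool [-0.088 -1.478  0.047] trav 108.63
```

Call:
play_rows --targets '[{"x":-1,"y":0,"z":-0.2,"ax":0,"ay":0,"az":0,"gripper":0},{"x":-0.5,"y":0,"z":0,"ax":0,"ay":0,"az":0,"gripper":0},{"x":0,"y":0,"z":0,"ax":0,"ay":0,"az":0,"gripper":0}]'

```text
t: 16.65
tool_pos: [0.5336, 0.0786, 0.0125]
tool_rot: [0.674, 0.739, -0.0, 0.0]
ft_force: [1.1, -4.7, 1.6]
finger_gap: 0.151
```

```bash
python3 r.py
```

```text
t 16.65 [0.5336 0.0786 0.0125] Ftool [-4.83  0.67 -1.62] Mtool [-0.262 -0.844  0.109] trav 108.69
```

Call:
play_rows --targets '[{"x":-0.5,"y":0,"z":0,"ax":0,"ay":0,"az":0,"gripper":0},{"x":0,"y":0,"z":0,"ax":0,"ay":0,"az":0,"gripper":20},{"x":0,"y":0,"z":0,"ax":0,"ay":0,"az":0,"gripper":35},{"x":0,"y":0,"z":0,"ax":0,"ay":0,"az":0,"gripper":45},{"x":0,"y":0,"z":0,"ax":0,"ay":0,"az":0,"gripper":45},{"x":0,"y":0,"z":0,"ax":0,"ay":0,"az":0,"gripper":45}]'

```text
t: 17.25
tool_pos: [0.5335, 0.0788, 0.0128]
tool_rot: [0.674, 0.739, 0.0, -0.0]
ft_force: [0.3, -0.5, -0.5]
finger_gap: 0.528
```

```bash
python3 r.py; python3 -c "
from h import *
cv2.imwrite('pics/w7.png',snapshot('wrist'));cv2.imwrite('pics/s7.png',snapshot('scene'))
a=cv2.imread('pics/s6.png').astype(float);b=cv2.imread('pics/s7.png').astype(float)
# sub-pixel shift of wedge/head patches between before and after release
for n,(x,y,w,h) in dict(head=(415,225,50,35),wedge=(340,228,60,30)).items():
    print(n,cv2.phaseCorrelate(a[y:y+h,x:x+w].mean(2),b[y:y+h,x:x+w].mean(2)))
"
```

```text
t 17.25 [0.5335 0.0788 0.0128] Ftool [-0.5   0.29  0.52] Mtool [ 0.001  0.014 -0.003] trav 108.88
head ((-0.13814232066982868, -0.039948904457258294), 0.9765449930104343)
wedge ((-0.7054366866542487, -0.17888363485997338), 0.6403705792692596)
```

```bash
python3 -c "
from h import *
a=cv2.imread('pics/s6.png').astype(float);b=cv2.imread('pics/s7.png').astype(float)
H=cv2.createHanningWindow
for n,(x,y,w,h) in dict(nose=(436,246,28,28),static=(466,210,28,40),backwedge=(360,232,40,22),head=(418,230,26,22),fin=(320,205,40,40)).items():
    A,B=a[y:y+h,x:x+w].mean(2),b[y:y+h,x:x+w].mean(2);print(n,np.round(cv2.phaseCorrelate(A,B,H((w,h),cv2.CV_64F)),2) if 0 else cv2.phaseCorrelate(A,B,H((w,h),cv2.CV_64F)),abs(A-B).mean().round(2))
c=camera_model('scene');q=np.array([.5233,.1695,.02]);print(proj(c,[q,q+[-.0009,.00996,0]]))
"
```

```text
nose ((-0.03707612255941761, 0.09685003932066572), 0.9878413833893864) 1.21
static ((-0.08345501226650498, -0.01849522791352598), 0.9219362547631659) 0.94
backwedge ((-0.5077130935285261, 0.26930683782556564), 0.8932422438279544) 15.89
head ((0.07606802016802838, -0.41508185944380394), 1.0422465727410823) 4.17
fin ((-0.07640882135918758, 0.025368011202136387), 0.9090160702919897) 0.54
[[423.50093073 252.64121503]
 [428.77992416 254.12397397]]
```

Call:
play_rows --targets '[{"x":0,"y":0,"z":-5,"ax":0,"ay":0,"az":0,"gripper":45},{"x":0,"y":0,"z":-15,"ax":0,"ay":0,"az":0,"gripper":45},{"x":0,"y":0,"z":-25,"ax":0,"ay":0,"az":0,"gripper":45},{"x":0,"y":0,"z":-30,"ax":0,"ay":0,"az":0,"gripper":45},{"x":0,"y":0,"z":-30,"ax":0,"ay":0,"az":0,"gripper":45},{"x":0,"y":0,"z":-20,"ax":0,"ay":0,"az":0,"gripper":45},{"x":0,"y":0,"z":-5,"ax":0,"ay":0,"az":0,"gripper":45},{"x":0,"y":0,"z":0,"ax":0,"ay":0,"az":0,"gripper":45},{"x":0,"y":0,"z":0,"ax":0,"ay":0,"az":0,"gripper":45}]'

```text
t: 18.25
tool_pos: [0.5328, 0.0784, 0.1417]
tool_rot: [0.674, 0.739, -0.001, -0.001]
ft_force: [0.1, 0.1, -0.1]
finger_gap: 0.527
```

```bash
python3 r.py; python3 -c "
from h import *
b=snapshot('scene');cv2.imwrite('pics/s8.png',b);w=snapshot('wrist');cv2.imwrite('pics/w8.png',w);b=b.astype(float)
a=cv2.imread('pics/s6.png').astype(float);s0=cv2.imread('pics/scene0.png').astype(float)
H=cv2.createHanningWindow
for n,A0,(x,y,w_,h) in [('nose',a,(436,246,28,28)),('static',a,(466,210,28,40)),('spacer vs start',s0,(155,170,110,60))]:
    A,B=A0[y:y+h,x:x+w_].mean(2),b[y:y+h,x:x+w_].mean(2);print(n,cv2.phaseCorrelate(A,B,H((w_,h),cv2.CV_64F)),abs(A-B).mean().round(2))
"
```

```text
t 18.25 [0.5328 0.0784 0.1417] Ftool [0.1  0.13 0.11] Mtool [ 0.049  0.006 -0.041] trav 108.53
nose ((-0.03568785886190362, 0.22063438921460765), 0.9536543265832976) 7.37
static ((-0.010205012048569273, 0.060769470225626065), 0.954523896353068) 1.05
spacer vs start ((0.008716048380932762, -0.050253145750062345), 0.9117674964069784) 10.2
```

```bash
python3 -c "
from h import *
print(arm.sign_off())"
```

```text
the job is handed in; nothing more can be done
None
```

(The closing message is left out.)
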